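# Seat the vial insert in the packing dock and clamp it

## Task

Pack the vial insert for dispatch: swing the dock's hold-down arm out of the way, set the white vial insert (orange caps up) fully home, flat and square in the dock's pocket with its tongue in the narrow end, then swing the arm fully back across the tongue to its stop and let go. Lower the insert into place rather than dropping it, keep the vials upright, and leave the cartons, bottle and jar where they stand.

Things in the scene. Friction and masses are not known exactly. Their poses are not given: they have to be found in the camera images.
- insert: The loose vial insert, 0.3 to 0.5 kg: a flat white block 24 mm thick, in plan a 138 x 80 mm rectangle with a tongue 44 mm wide, 38 mm long on the middle of one short end. Origin on its underside, below the middle of the grip bar. Axes: z up, x towards the tongue. Rectangle x -76 to +62 mm, tongue +62 to +100 mm, y -40 to +40 mm.
- insert_center (a point): Half-way up the insert, 33 mm above its underside, on the middle of its grip bar; axes as the insert. Four amber vials with orange caps are fixed in it at x = -52 and +44, y = -24 and +24 mm; each 26 mm in diameter, tops 60 mm above the underside.
- insert_grip (a point): On the green grip bar by which the insert is lifted, 48 mm above the underside. The bar stands upright along the insert's x: 50 mm long (x -25 to +25), 16 mm thick across y, 24 to 66 mm above the underside.
- insert_tongue (a point): Middle of the tongue's top face: insert x = +81 mm, 24 mm above the underside.
- pocket (a point): On the pocket floor of the blue dock, 8 mm above the table; a seated insert has its underside origin at this point, axes alike (insert_center 33 mm above). z up, x towards the pocket's narrow end. The pocket is the insert's outline with 2 mm of play all round (3 mm at the tongue's sides and shoulders), 20 mm deep, mouth slightly flared; only one way round fits.
- dock: The dock as a whole, blue with a black pocket floor, fixed to the table; origin 8 mm below the point pocket, same axes. Outside x -94 to +118, y -62 to +62 mm, rim 28 mm above the table. A seated insert's flat top stands 4 mm above the rim.
- clamp_pivot (a point): Vertical pivot axis of the steel hold-down arm, on the dock at pocket x = +82, y = +50 mm; this point is 40 mm above the table, at mid-thickness of the arm. The arm is 88 mm long, 18 mm wide, 35 to 45 mm above the table (3 mm over a seated insert).
- clamp_knob (a point): In the red upright knob on the hold-down arm, on the knob's axis, 67 mm above the table. The knob is 16 mm in diameter, from 45 to 87 mm above the table, 56 mm from the pivot axis. It travels with the arm.
- clamp (a joint): Swing of the hold-down arm, rad: 0 = at its stop, straight across the pocket's narrow end (arm pointing to the pocket's -y); grows counter-clockwise from above as it opens (1.57: pointing to the pocket's +x), 1.7 = fully open. It blocks the pocket until open past about 1.0. It stays where it is left; about 1 N at the knob moves it.
- yellow_carton_center (a point): Bystander: white medicine carton with a yellow band, 70 x 140 x 45 mm; its centre.
- blue_carton_center (a point): Bystander: white medicine carton with a blue band, 80 x 130 x 60 mm; its centre.
- red_carton_center (a point): Bystander: white medicine carton with a red band, 150 x 70 x 50 mm; its centre.
- amber_bottle_center (a point): Bystander: amber bottle with white cap, 48 mm in diameter, 90 mm tall; its centre.
- tablet_jar_center (a point): Bystander: white tablet jar with orange cap, 60 mm in diameter, 85 mm tall; its centre.
Things that resemble listed ones, but are neither listed nor needed, are in the scene too. Leave any turquoise look-alike of the dock alone.

How it is judged:
By the outcome, as a careful person would: the job done as asked, in the order asked, and still so for the second after the job is handed in, with the robot touching nothing.
It also fails if it takes over 61 s, if anything falls off the work surface, if the arm or the gripper's body presses on something with over 40 N, if the wrist force passes 120 N, or if a joint passes its speed limit or range.

## Robot

A 7-joint arm with a two-finger parallel gripper is mounted at the origin on the work surface. World frame = base frame: x ahead of the robot, y to its left, z up, the work surface at z = 0. Lengths are in mm, angles in rad, forces in N, time in s.
With the tool pointing down it reaches from about 400 to 900 mm from the base axis. Payload 5.6 kg.
Tool frame: the origin (TCP) lies on the centre line of the jaws, within the pads' length; the fingertips stand 19 mm ahead of it and the grasp point (between the pads) is the TCP; z points along the fingers, y is the line along which they close (so a half turn about z gives the same grasp; the last joint's range is limited). The gripper opens to 92 mm and grips with 3 to 60 N. Pads are 20 mm wide; open, the fingers measure 128 mm over their backs; the gripper's body (75 mm by 189 mm) begins 69 mm behind the grasp point.
Start: joints at [1.121, 0.468, -0.012, 1.603, 0.006, 1.071, -0.056], TCP at [257.148, -596.978, 233.592] pointing down, gripper open.
Joint ranges: [-2.53, 2.53], [-0.31, 2.02], [-1.57, 1.55], [0.28, 2.44], [-1.29, 4.43], [0.15, 1.84], [-2.92, 2.92]. Speed limits (rad/s): [2.57, 2.57, 3.14, 3.14, 3.14, 3.14, 3.14].

## Interface

Orientations are given as [roll, pitch, yaw] about the fixed x, y, z axes, in that order (R = Rz(yaw) Ry(pitch) Rx(roll)).
In Python, from rig import r, eyes gives the robot as it stands.
- The arm moves only by the shell command python3 -m jog 'ROWS'. ROWS is JSON, a list of rows, each an object of numbers: "hand": the closure, from 0 (fully open) to 1 (shut); "tx", "ty", "tz": the shift along the tool's x, y, z in cm; "spin": the turn about the tool's z in degrees. A call has 1 to 12 rows; each row shifts and turns the commanded pose from where the row before left it, along the tool's axes as they then stand; what a row does not reach is not made up. A row lasts 1/10 s, in which the tool goes at most 50 mm and 8.59 degrees, less where a joint would pass 70% of its speed; a pose out of reach is approached as far as the arm can. A call is refused whole if a number of a shift passes 5 or a number of a turn 8.59, either way. A call with a gripper value outside its range is refused whole. The fingers move at their own pace and stop on an object; the grip force is fixed at half the most. Time passes only in rows, so rows that do not move let the fingers close. It gives the time, the measured TCP pose, the force, the opening and the grip force at its end, in the units of the state.
- r.read_state(): the state, without advancing time (a new reading comes with each control period).
- eyes.grab_frame(name): name is "scene" or "top" or "wrist"; returns (picture, depth): 420x560x3 uint8, red, green, blue; 420x560 float32, mm along the optical axis (not along the pixel's ray), 0 where there is no reading.
- eyes.calibration(name): a dict with "camera_matrix" (3x3 intrinsics, pixels), "origin" and "attitude" of the camera in the world. Camera axes: x right, y up, looking along -z (the intrinsics and any distortion apply to the point x, -y, -z); pixel columns grow to the right and rows downward; lengths in mm; the calibration is good to about 2 mm. The wrist camera is an equidistant fisheye: a pixel r from the principal point sees the ray r / f radians off the axis. A picture is of the moment at which its call begins: read the wrist's pose just before it. calibration takes no time and is no camera call; for the wrist camera it gives the pose at the moment of the call.
- r.job_done(): hands the job in; it is judged then, once.
The state is a dict: "t": time; "q": joint angles; "qvel": joint speeds; "joint_torque": joint torques, N m; "eef_pos": TCP position; "tool_rot": TCP orientation; "ft_force": force on the tool from outside, world axes, zero at the start; "wrist_torque": the same for the moment, N m; "opening": finger opening in mm; "finger_force": force on a finger pad.
Only numpy, scipy, OpenCV 4.12 (cv2) and the standard library are available. Lean on these libraries where they do the work, as an engineer would, in place of code of your own. Each camera call takes 0.05 s, during which the arm holds its last target. There are 200 camera calls.

## Working session

There is one attempt and no reset: what is moved stays moved. The work goes in short steps, Python scripts to look and compute and a shell command to move; the robot and the scene stay as the last step left them, time stands still between calls to the robot, and variables do not carry over. Pictures are saved under pics/ and viewed, at most 11 in all, crops included, and the job is handed in when it is done.

```bash
ls; mkdir -p pics; python3 - <<'E'
from rig import r,eyes
import cv2,numpy as np
s=r.read_state();print(s)
for n in("scene","top"):
    p,d=eyes.grab_frame(n);cv2.imwrite(f"pics/{n}0.png",p[:,:,::-1]);np.savez(f"{n}0.npz",p=p,d=d);c=eyes.calibration(n);print(n,c)
print(eyes.calibration("wrist"))
E
```

```text
pics
{'t': 0.0, 'q': array([ 1.12101302,  0.4683937 , -0.01158138,  1.60358016,  0.0059883 ,
        1.07139798, -0.05629675]), 'qvel': array([ 0.00114529, -0.00010418,  0.00127544, -0.00061847, -0.00011244,
        0.0015013 ,  0.00044914]), 'joint_torque': array([ 2.64886994e-04, -5.20573711e+01, -1.23965344e-02, -2.43747854e+01,
       -5.66622696e-02,  1.73107535e-02,  1.62539523e-04]), 'eef_pos': array([ 256.89655905, -596.50237814,  232.64757274]), 'tool_rot': array([-3.13985206e+00,  1.21706871e-04,  4.06697709e-01]), 'ft_force': array([0.37688683, 0.05864027, 0.48670442]), 'wrist_torque': array([-0.0286447 , -0.03090893, -0.00534259]), 'finger_force': 0.0, 'opening': 91.55827408569232}
scene {'camera_matrix': array([[541.7375006 ,   0.        , 275.24405763],
       [  0.        , 541.7375006 , 215.42610643],
       [  0.        ,   0.        ,   1.        ]]), 'origin': array([1377.95430994,  -27.13027068, 1318.91452261]), 'attitude': array([0.59892972, 0.00748815, 1.53171429])}
top {'camera_matrix': array([[508.7983645 ,   0.        , 290.76558457],
       [  0.        , 508.7983645 , 208.19888485],
       [  0.        ,   0.        ,   1.        ]]), 'origin': array([ 200.35929925,   25.27885522, 1643.25041763]), 'attitude': array([ 0.20384511, -0.00516405, -1.64636193])}
{'camera_matrix': array([[325.1922621 ,   0.        , 280.09767533],
       [  0.        , 325.1922621 , 212.84967275],
       [  0.        ,   0.        ,   1.        ]]), 'origin': array([ 331.89752522, -563.48708188,  384.30199806]), 'attitude': array([-2.90849958e-01,  9.50492858e-04, -1.16528233e+00])}
```

View pics/top0.png

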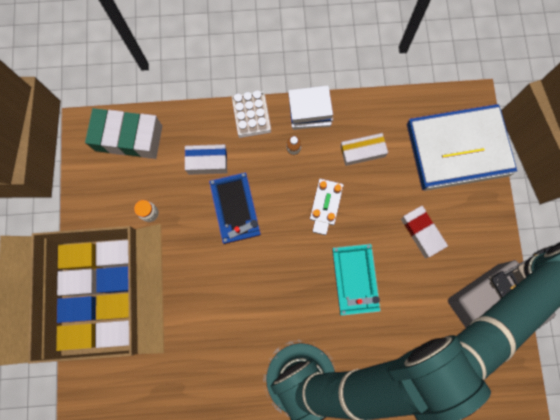

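View pics/scene0.png

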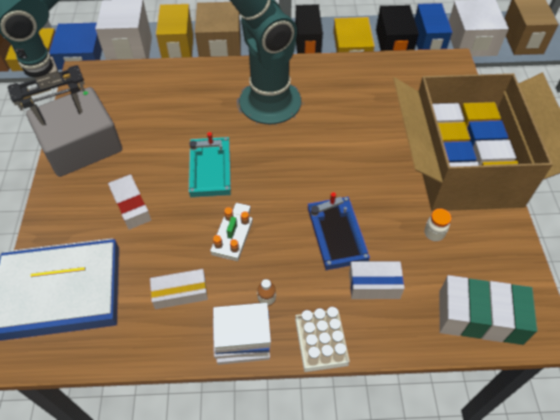

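The top view shows the blue dock at about (235,208) with its narrow end and red knob at (237,231), facing the robot. The insert is at (326,200) with its green bar at (327,202) and its tongue at (321,227). The scene view agrees: dock at (338,232), knob at (333,198), insert at (233,230).

```bash
cat > h.py <<'E'
import numpy as np,cv2
from scipy.spatial.transform import Rotation as R
from rig import r,eyes
def rays(name,uv,c=None):
    c=c or eyes.calibration(name);K=c["camera_matrix"];uv=np.atleast_2d(np.float64(uv))
    x=(uv[:,0]-K[0,2])/K[0,0];y=(uv[:,1]-K[1,2])/K[1,1]
    if name=="wrist":
        th=np.hypot(x,y);k=np.where(th>1e-9,np.sin(th)/np.maximum(th,1e-9),1);d=np.c_[x*k,-y*k,-np.cos(th)]
    else: d=np.c_[x,-y,-np.ones(len(x))]
    return c["origin"],R.from_euler("xyz",c["attitude"]).apply(d)
def onz(name,uv,z,c=None):
    o,d=rays(name,uv,c);return o+d*((z-o[2])/d[:,2])[:,None]
def hsv(p): return cv2.cvtColor(p,cv2.COLOR_RGB2HSV)
def blobs(m,amin,roi=None):
    m=m.astype(np.uint8)
    if roi: q=np.zeros_like(m);u0,u1,v0,v1=roi;q[v0:v1,u0:u1]=m[v0:v1,u0:u1];m=q
    n,l,s,c=cv2.connectedComponentsWithStats(m)
    return [(c[i],s[i,4],l==i) for i in range(1,n) if s[i,4]>=amin]
E
python3 - <<'E'
from h import *
rois={"top":dict(dock=(205,265,165,250),ins=(303,350,170,240)),"scene":dict(dock=(300,375,185,275),ins=(205,260,198,265))}
np.set_printoptions(precision=1,suppress=True)
for n in rois:
    p=np.load(n+"0.npz")["p"];H=hsv(p);h,s,v=[H[:,:,i].astype(int) for i in range(3)]
    print(n)
    red=((h<5)|(h>174))&(s>150)&(v>90)
    for c,a,_ in blobs(red,4,rois[n]["dock"]):print("red",c,a,onz(n,c,70))
    org=(h>6)&(h<18)&(s>200)&(v>190)
    for c,a,_ in blobs(org,6,rois[n]["ins"]):print("cap",c,a,onz(n,c,57))
    g=(h>45)&(h<85)&(s>120)
    for c,a,m in blobs(g,6,rois[n]["ins"]):
        q=onz(n,np.argwhere(m)[:,::-1],60)
        print("bar",c,a,onz(n,c,60))
    bl=(h>100)&(h<125)&(s>130)&(v>60)
    B=blobs(bl,150,rois[n]["dock"])
    for c,a,m in B:
        pts=np.argwhere(m)[:,::-1]; q=onz(n,pts,28)
        rc=cv2.minAreaRect(q[:,:2].astype(np.float32));print("dock",a,rc, cv2.boxPoints(rc).tolist())
    wh=(s<50)&(v>190)
    for c,a,m in blobs(wh,100,rois[n]["ins"]):print("white",c,a,onz(n,c,24))
    u0,u1,v0,v1=rois[n]["dock"];a=p[v0:v1,u0:u1];u0,u1,v0,v1=rois[n]["ins"];b=p[v0:v1,u0:u1]
    ims=[cv2.resize(x[:,:,::-1],(390,580),interpolation=cv2.INTER_CUBIC) for x in(a,b)]
    cv2.imwrite(f"pics/crop_{n}.png",np.hstack(ims))
E
```

```text
top
red [236.3 228.3] 23 [[472.5 167.4  70. ]]
cap [322.6 184.6] 15 [[ 596.4 -115.6   57. ]]
cap [337.5 188. ] 16 [[ 581.6 -162.3   57. ]]
cap [315.9 212.9] 18 [[505.6 -86.3  57. ]]
cap [330.8 216.4] 17 [[ 490.7 -132.3   57. ]]
bar [326.6 201. ] 45 [[ 540.9 -123.3   60. ]]
dock 938 ((549.3383178710938, 174.17373657226562), (209.9733428955078, 118.84578704833984), 9.383402824401855) [[436.0681457519531, 215.68446350097656], [455.4447326660156, 98.42891693115234], [662.6085205078125, 132.6630096435547], [643.23193359375, 249.91854858398438]]
white [324.9 207. ] 791 [[ 529.2 -119.4   24. ]]
scene
red [332.4 197.2] 32 [[470.  162.4  70. ]]
cap [227.6 210.3] 32 [[ 493.4 -137.4   57. ]]
cap [244.4 214.7] 22 [[510.5 -90.   57. ]]
cap [216.4 238.6] 30 [[ 586.8 -167.3   57. ]]
cap [233.7 243. ] 21 [[ 602.7 -119.8   57. ]]
bar [231.2 225.1] 86 [[ 546.2 -126.6   60. ]]
dock 1039 ((563.7869262695312, 171.42982482910156), (205.05172729492188, 122.41896057128906), 9.576997756958008) [[452.5063781738281, 214.72869873046875], [472.8735656738281, 94.01589965820312], [675.0675048828125, 128.13095092773438], [654.7003173828125, 248.84375]]
white [240.1 223. ] 375 [[ 516.3 -104.1   24. ]]
white [224.2 240.9] 348 [[ 574.5 -148.9   24. ]]
```

View pics/crop_top.png

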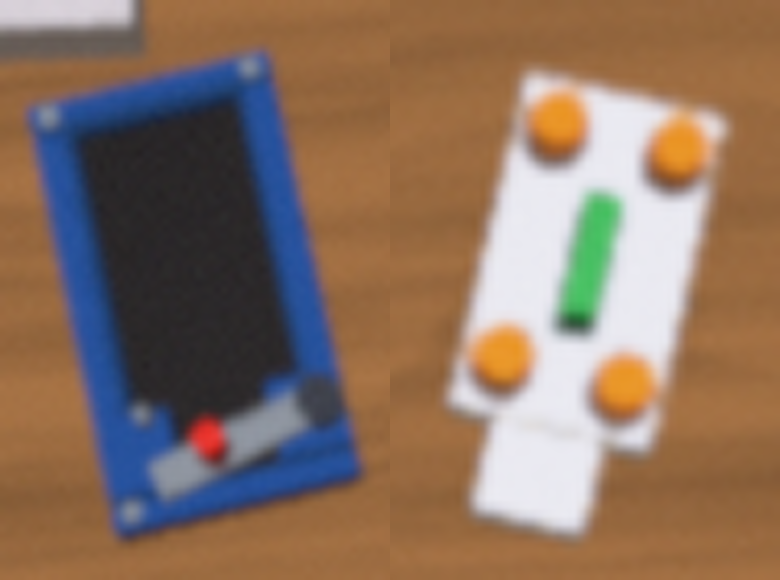

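```bash
python3 -m jog '[{"tx":3.72,"ty":-2.67},{"tx":3.72,"ty":-2.67},{"tx":3.72,"ty":-2.67},{"tx":3.72,"ty":-2.67},{"tx":3.72,"ty":-2.67},{"tx":3.72,"ty":-2.67},{"tx":3.72,"ty":-2.67},{"tx":3.72,"ty":-2.67},{"tx":3.72,"ty":-2.67},{"tx":3.72,"ty":-2.67},{"tx":3.72,"ty":-2.67},{"tx":3.72,"ty":-2.67}]'; python3 -m jog '[{"spin":-8.5},{"spin":-8.5},{"spin":-8.5},{"spin":-8.5},{"spin":-8.5},{"spin":-8.5},{"spin":-8.5},{"spin":-8.5},{"spin":-8.2}]'
python3 - <<'E'
from h import *
s=r.read_state();print(s["t"],s["eef_pos"],s["tool_rot"])
c=eyes.calibration("wrist");p,d=eyes.grab_frame("wrist");np.savez("w1.npz",p=p,d=d,**c);cv2.imwrite("pics/w1.png",p[:,:,::-1]);print(c)
E
```

```text
0.1 [ 256.93434475 -596.54086102  232.75553552] [-3.14007366e+00  1.34998600e-04  4.06747764e-01]
{'camera_matrix': array([[325.1922621 ,   0.        , 280.09767533],
       [  0.        , 325.1922621 , 212.84967275],
       [  0.        ,   0.        ,   1.        ]]), 'origin': array([ 331.89752522, -563.48708188,  384.30199806]), 'attitude': array([-2.90849958e-01,  9.50492858e-04, -1.16528233e+00])}invalid input
invalid input
```

View pics/w1.png

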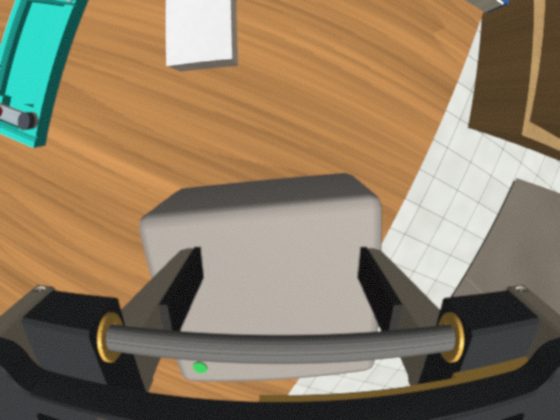

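The move did not happen, so this shows only the grey box under the open jaws at the start pose. The rows were rejected, so I'll try giving all five fields in each row.

```bash
python3 -m jog '[{"hand":0,"tx":3.72,"ty":-2.67,"tz":0,"spin":0}]'
```

```text
t: 0.25
eef_pos: [275.9, -561.8, 232.7]
tool_rot: [3.14, 0.004, 0.397]
ft_force: [0.3, 0.7, -0.3]
opening: 92.2
finger_force: 0.0
```

```bash
python3 -m jog '[{"hand":0,"tx":3.72,"ty":-2.67,"tz":0,"spin":0},{"hand":0,"tx":3.72,"ty":-2.67,"tz":0,"spin":0},{"hand":0,"tx":3.72,"ty":-2.67,"tz":0,"spin":0},{"hand":0,"tx":3.72,"ty":-2.67,"tz":0,"spin":0},{"hand":0,"tx":3.72,"ty":-2.67,"tz":0,"spin":0},{"hand":0,"tx":3.72,"ty":-2.67,"tz":0,"spin":0},{"hand":0,"tx":3.72,"ty":-2.67,"tz":0,"spin":0},{"hand":0,"tx":3.72,"ty":-2.67,"tz":0,"spin":0},{"hand":0,"tx":3.72,"ty":-2.67,"tz":0,"spin":0},{"hand":0,"tx":3.72,"ty":-2.67,"tz":0,"spin":0},{"hand":0,"tx":3.72,"ty":-2.67,"tz":0,"spin":0}]'; python3 -m jog '[{"hand":0,"tx":0,"ty":0,"tz":0,"spin":-8.5},{"hand":0,"tx":0,"ty":0,"tz":0,"spin":-8.5},{"hand":0,"tx":0,"ty":0,"tz":0,"spin":-8.5},{"hand":0,"tx":0,"ty":0,"tz":0,"spin":-8.5},{"hand":0,"tx":0,"ty":0,"tz":0,"spin":-8.5},{"hand":0,"tx":0,"ty":0,"tz":0,"spin":-8.5},{"hand":0,"tx":0,"ty":0,"tz":0,"spin":-8.5},{"hand":0,"tx":0,"ty":0,"tz":0,"spin":-8.5},{"hand":0,"tx":0,"ty":0,"tz":0,"spin":-8.2},{"hand":0,"tx":0,"ty":0,"tz":0,"spin":0},{"hand":0,"tx":0,"ty":0,"tz":0,"spin":0}]'
python3 - <<'E'
from h import *
s=r.read_state();print(s["t"],s["eef_pos"],s["tool_rot"])
c=eyes.calibration("wrist");p,d=eyes.grab_frame("wrist");np.savez("w1.npz",p=p,d=d,**c);cv2.imwrite("pics/w2.png",p[:,:,::-1])
E
```

```text
t: 1.35
eef_pos: [540.9, -124.5, 233.5]
tool_rot: [3.141, 0.0, 0.407]
ft_force: [1.6, 0.0, -0.2]
opening: 92.2
finger_force: 0.0
t: 2.45
eef_pos: [540.2, -126.3, 233.4]
tool_rot: [-3.141, -0.0, 1.733]
ft_force: [0.4, -0.1, -0.5]
opening: 92.0
finger_force: 0.0
2.45 [ 540.22013064 -126.30183894  233.37378424] [-3.14124394e+00 -1.96068272e-04  1.73290768e+00]
```

View pics/w2.png

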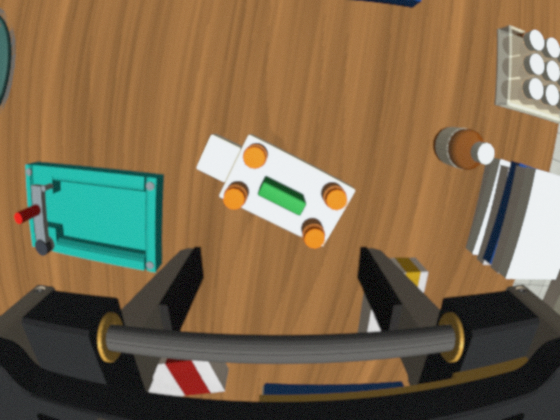

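The wrist view shows the insert at about (282,195), with its caps at (255,156), (235,195), (335,196) and (314,236). The turquoise look-alike is at left (100,215). Next I'll move towards the dock and look from there.

```bash
python3 -m jog '[{"hand":0,"tx":4.5,"ty":-0.5,"tz":0,"spin":0},{"hand":0,"tx":4.5,"ty":-0.5,"tz":0,"spin":0},{"hand":0,"tx":4.5,"ty":-0.5,"tz":0,"spin":0},{"hand":0,"tx":4.5,"ty":-0.5,"tz":0,"spin":0},{"hand":0,"tx":0,"ty":0,"tz":0,"spin":0},{"hand":0,"tx":0,"ty":0,"tz":0,"spin":0},{"hand":0,"tx":0,"ty":0,"tz":0,"spin":0}]'
python3 - <<'E'
from h import *
np.set_printoptions(precision=1,suppress=True)
w=np.load("w1.npz");c1={k:w[k] for k in("origin","attitude","camera_matrix")}
s=r.read_state();print(s["t"],s["eef_pos"],s["tool_rot"])
c=eyes.calibration("wrist");p,d=eyes.grab_frame("wrist");np.savez("w2.npz",p=p,d=d,**c);cv2.imwrite("pics/w3.png",p[:,:,::-1])
H=hsv(w["p"]);h,s,v=[H[:,:,i].astype(int) for i in range(3)]
roi=(195,360,130,250)
q=[]
for cc,a,_ in blobs((h>6)&(h<18)&(s>200)&(v>190),60,roi):q.append(onz("wrist",cc,54,c1)[0]);print("cap",cc,a,q[-1])
q=np.array(q);print(q.mean(0),cv2.minAreaRect(q[:,:2].astype(np.float32)))
for cc,a,_ in blobs((h>45)&(h<85)&(s>120),60,roi):print("bar",cc,a,onz("wrist",cc,58,c1))
H=hsv(p);h,s,v=[H[:,:,i].astype(int) for i in range(3)]
for cc,a,m in blobs(((h<5)|(h>174))&(s>150)&(v>90),30):print("red",cc,a,onz("wrist",cc,67,c))
for cc,a,m in blobs((h>100)&(h<125)&(s>130)&(v>60),400):
    rc=cv2.minAreaRect(onz("wrist",np.argwhere(m)[:,::-1],28,c)[:,:2].astype(np.float32));print("blue",cc,a,rc)
E
```

```text
t: 3.2
eef_pos: [491.3, 46.9, 233.5]
tool_rot: [-3.142, 0.001, 1.734]
ft_force: [-0.5, 0.1, 1.1]
opening: 92.1
finger_force: 0.0
3.2 [491.3  46.9 233.5] [-3.1  0.   1.7]
cap [253.4 156.6] 235 [506.7 -88.1  54. ]
cap [233.6 198.3] 305 [ 492.2 -135.    54. ]
cap [335.9 198.8] 241 [ 599.1 -118.1   54. ]
cap [313.7 237.8] 275 [ 584.1 -165.2   54. ]
[ 545.5 -126.6   54. ] ((545.382568359375, -126.61567687988281), (49.43967056274414, 97.38652801513672), 71.99728393554688)
bar [281.9 195.6] 838 [[ 541.9 -123.1   58. ]]
red [275.8  77.9] 225 [[468.  166.4  67. ]]
blue [509.4  68.2] 1313 ((756.2239990234375, 262.6217041015625), (156.4495391845703, 43.426666259765625), 78.52550506591797)
blue [347.8  89.3] 8279 ((550.2880249023438, 174.12583923339844), (209.56678771972656, 121.89447021484375), 9.347433090209961)
```

View pics/w3.png

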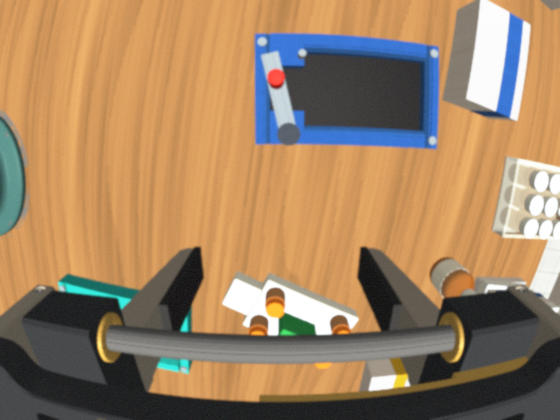

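The dock lies at about (347,90), with the knob at (276,78) and the pivot at (288,133). Its size measures 209.6 x 121.9 mm against 212 x 124 given, and the knob is 57 mm from the pivot (56 given), so the arm is at about 0.21 rad. I'll grip the knob now.

```bash
python3 -m jog '[{"hand":0,"tx":4.03,"ty":-0.08,"tz":0,"spin":0},{"hand":0,"tx":4.03,"ty":-0.08,"tz":0,"spin":0},{"hand":0,"tx":4.03,"ty":-0.08,"tz":0,"spin":0},{"hand":0,"tx":0,"ty":0,"tz":3,"spin":-8},{"hand":0,"tx":0,"ty":0,"tz":3,"spin":-4},{"hand":0,"tx":0,"ty":0,"tz":3,"spin":0},{"hand":0,"tx":0,"ty":0,"tz":3,"spin":0},{"hand":0,"tx":0,"ty":0,"tz":0,"spin":0},{"hand":0,"tx":0,"ty":0,"tz":0,"spin":0}]'
python3 - <<'E'
from h import *
np.set_printoptions(precision=3,suppress=True)
s=r.read_state();print(s["t"],s["eef_pos"],s["tool_rot"])
c=eyes.calibration("wrist");p,d=eyes.grab_frame("wrist");cv2.imwrite("pics/w4.png",p[:,:,::-1])
H=hsv(p);h,sa,v=[H[:,:,i].astype(int) for i in range(3)]
for cc,a,m in blobs(((h<5)|(h>174))&(sa>150)&(v>90),100):
    k=onz("wrist",cc,75,c)[0];e=R.from_euler("xyz",s["tool_rot"]).inv().apply(k-s["eef_pos"]);print("red",cc,a,k,"tool",e)
for cc,a,m in blobs((h>100)&(h<125)&(sa>130)&(v>60),400):
    rc=cv2.minAreaRect(onz("wrist",np.argwhere(m)[:,::-1],28,c)[:,:2].astype(np.float32));print("blue",cc,a,rc)
E
```

```text
t: 4.15
eef_pos: [469.0, 166.3, 113.6]
tool_rot: [-3.141, -0.0, 1.944]
ft_force: [0.2, -0.2, 0.1]
opening: 91.5
finger_force: 0.0
4.15 [469.024 166.339 113.637] [-3.141 -0.     1.944]
red [277.253 249.32 ] 823 [467.559 166.756  75.   ] tool [ 0.912 -1.178 38.639]
blue [360.333 212.428] 10838 ((550.56982421875, 175.26010131835938), (211.18057250976562, 124.37861633300781), 9.4036226272583)
blue [327.341 292.845] 2459 ((534.427734375, 131.79714965820312), (86.21634674072266, 44.20112609863281), 8.963639259338379)
```

```bash
python3 -m jog '[{"hand":0,"tx":0,"ty":-0.1,"tz":2.1,"spin":0},{"hand":0,"tx":0,"ty":0,"tz":2.1,"spin":0},{"hand":1,"tx":0,"ty":0,"tz":0,"spin":0},{"hand":1,"tx":0,"ty":0,"tz":0,"spin":0},{"hand":1,"tx":0,"ty":0,"tz":0,"spin":0},{"hand":1,"tx":0,"ty":0,"tz":0,"spin":0},{"hand":1,"tx":0,"ty":0,"tz":0,"spin":0},{"hand":1,"tx":0,"ty":0,"tz":0,"spin":0},{"hand":1,"tx":0,"ty":0,"tz":0,"spin":0},{"hand":1,"tx":0,"ty":0,"tz":0,"spin":0}]'
```

```text
t: 5.2
eef_pos: [467.7, 166.6, 71.6]
tool_rot: [-3.142, 0.0, 1.946]
ft_force: [0.5, 0.3, 0.1]
opening: 30.2
finger_force: 0.0
```

```bash
python3 -m jog '[{"hand":1,"tx":0,"ty":0,"tz":0,"spin":0},{"hand":1,"tx":0,"ty":0,"tz":0,"spin":0},{"hand":1,"tx":0,"ty":0,"tz":0,"spin":0}]';python3 -m jog '[{"hand":1,"tx":-0.05,"ty":-0.78,"tz":0,"spin":-8},{"hand":1,"tx":-0.05,"ty":-0.78,"tz":0,"spin":-8},{"hand":1,"tx":-0.05,"ty":-0.78,"tz":0,"spin":-8}]'
```

```text
t: 5.5
eef_pos: [467.6, 166.6, 71.5]
tool_rot: [-3.141, -0.0, 1.946]
ft_force: [0.1, -0.2, -0.5]
opening: 15.5
finger_force: 30.0
t: 5.8
eef_pos: [447.8, 153.6, 71.5]
tool_rot: [-3.141, 0.0, 2.371]
ft_force: [-0.0, -1.2, -0.9]
opening: 15.1
finger_force: 30.0
```

```bash
python3 -m jog '[{"hand":1,"tx":-0.05,"ty":-0.78,"tz":0,"spin":-8},{"hand":1,"tx":-0.05,"ty":-0.78,"tz":0,"spin":-8},{"hand":1,"tx":-0.05,"ty":-0.78,"tz":0,"spin":-8},{"hand":1,"tx":-0.05,"ty":-0.78,"tz":0,"spin":-8},{"hand":1,"tx":-0.05,"ty":-0.78,"tz":0,"spin":-8},{"hand":1,"tx":-0.05,"ty":-0.78,"tz":0,"spin":-8},{"hand":1,"tx":-0.05,"ty":-0.78,"tz":0,"spin":-8},{"hand":1,"tx":0,"ty":0,"tz":0,"spin":0},{"hand":1,"tx":0,"ty":0,"tz":0,"spin":0}]'
```

```text
t: 6.7
eef_pos: [432.0, 101.7, 71.4]
tool_rot: [-3.139, -0.003, -2.943]
ft_force: [-3.8, -3.9, 7.0]
opening: 15.0
finger_force: 30.0
```

```bash
python3 -m jog '[{"hand":0,"tx":0,"ty":0,"tz":0,"spin":0},{"hand":0,"tx":0,"ty":0,"tz":0,"spin":0},{"hand":0,"tx":0,"ty":0,"tz":0,"spin":0},{"hand":0,"tx":0,"ty":0,"tz":0,"spin":0},{"hand":0,"tx":0,"ty":0,"tz":-2,"spin":0},{"hand":0,"tx":0,"ty":0,"tz":-4,"spin":0},{"hand":0,"tx":0,"ty":0,"tz":-4,"spin":0}]';python3 -m jog '[{"hand":0,"tx":-1.25,"ty":-4.8,"tz":0,"spin":0},{"hand":0,"tx":-1.25,"ty":-4.8,"tz":0,"spin":0},{"hand":0,"tx":-1.25,"ty":-4.8,"tz":0,"spin":0},{"hand":0,"tx":-1.25,"ty":-4.8,"tz":0,"spin":0},{"hand":0,"tx":-1.25,"ty":-4.8,"tz":0,"spin":0},{"hand":0,"tx":0,"ty":0,"tz":0,"spin":7.35},{"hand":0,"tx":0,"ty":0,"tz":0,"spin":7.35},{"hand":0,"tx":0,"ty":0,"tz":0,"spin":7.35},{"hand":0,"tx":0,"ty":0,"tz":0,"spin":7.35},{"hand":0,"tx":0,"ty":0,"tz":0,"spin":0},{"hand":0,"tx":0,"ty":0,"tz":0,"spin":0},{"hand":0,"tx":0,"ty":0,"tz":0,"spin":0}]'
python3 - <<'E'
from h import *
np.set_printoptions(precision=3,suppress=True)
s=r.read_state();print(s["t"],s["eef_pos"],s["tool_rot"])
c=eyes.calibration("wrist");p,d=eyes.grab_frame("wrist");cv2.imwrite("pics/w5.png",p[:,:,::-1])
H=hsv(p);h,sa,v=[H[:,:,i].astype(int) for i in range(3)]
for nm,m,z in(("cap",(h>6)&(h<18)&(sa>200)&(v>190),56),("bar",(h>45)&(h<85)&(sa>120),62)):
  for cc,a,_ in blobs(m,100):
    k=onz("wrist",cc,z,c)[0];e=R.from_euler("xyz",s["tool_rot"]).inv().apply(k-s["eef_pos"]);print(nm,cc,a,k,"tool",e)
E
```

```text
t: 7.4
eef_pos: [432.2, 103.9, 172.3]
tool_rot: [3.141, -0.002, -2.94]
ft_force: [0.8, -0.4, 0.5]
opening: 68.9
finger_force: 0.0
t: 8.6
eef_pos: [542.1, -119.1, 171.5]
tool_rot: [3.141, -0.0, 2.832]
ft_force: [0.2, 0.3, -0.3]
opening: 92.2
finger_force: 0.0
8.6 [ 542.06  -119.095  171.505] [ 3.141 -0.     2.832]
bar [272.475 214.745] 984 [ 539.054 -123.818   62.   ] tool [  1.409  -5.425 109.505]
```

View pics/w5.png

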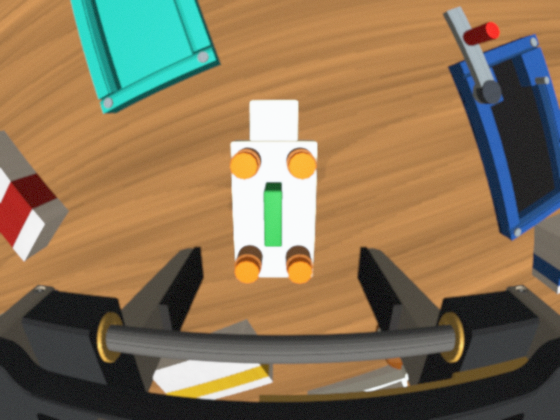

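The clamp arm is open, with its knob at (482,34). The insert is square to the tool, with caps at (245,164), (301,164), (247,270) and (299,270) and the bar at (272,217).

```bash
python3 - <<'E'
from h import *
np.set_printoptions(precision=2,suppress=True)
s=r.read_state();c=eyes.calibration("wrist");p=cv2.imread("pics/w5.png")[:,:,::-1].copy()
H=hsv(p);h,sa,v=[H[:,:,i].astype(int) for i in range(3)];q=[]
for cc,a,_ in blobs((h>8)&(h<19)&(sa>150)&(v>215),60,(225,325,145,290)):
    k=onz("wrist",cc,60,c)[0];e=R.from_euler("xyz",s["tool_rot"]).inv().apply(k-s["eef_pos"]);q.append(e);print(cc,a,k,e)
q=np.array(q);print(q.mean(0),cv2.minAreaRect(q[:,:2].astype(np.float32)))
E
```

```text
[242.63 161.63] 113 [ 489.07 -133.17   60.  ] [ 46.1  -29.59 111.47]
[301.69 159.35] 117 [502.16 -86.81  60.  ] [ 47.8   18.55 111.48]
[246.27 272.78] 362 [ 584.6  -164.08   60.  ] [-54.3  -29.83 111.45]
[299.83 272.98] 345 [ 599.55 -117.87   60.  ] [-54.41  18.74 111.46]
[ -3.7   -5.53 111.47] ((-3.250530242919922, -5.430181503295898), (102.21163177490234, 48.574161529541016), 0.12777628004550934)
```

```bash
python3 -m jog '[{"hand":0,"tx":0,"ty":-0.57,"tz":2,"spin":0},{"hand":0,"tx":0,"ty":0,"tz":4,"spin":0},{"hand":0,"tx":0,"ty":0,"tz":4,"spin":0},{"hand":0,"tx":0,"ty":0,"tz":2.35,"spin":0},{"hand":0.7,"tx":0,"ty":0,"tz":0,"spin":0},{"hand":1,"tx":0,"ty":0,"tz":0,"spin":0},{"hand":1,"tx":0,"ty":0,"tz":0,"spin":0},{"hand":1,"tx":0,"ty":0,"tz":0,"spin":0},{"hand":1,"tx":0,"ty":0,"tz":0,"spin":0},{"hand":1,"tx":0,"ty":0,"tz":0,"spin":0},{"hand":1,"tx":0,"ty":0,"tz":0,"spin":0},{"hand":1,"tx":0,"ty":0,"tz":0,"spin":0}]';python3 -m jog '[{"hand":1,"tx":0,"ty":0,"tz":0,"spin":0},{"hand":1,"tx":0,"ty":0,"tz":0,"spin":0},{"hand":1,"tx":0,"ty":0,"tz":0,"spin":0},{"hand":1,"tx":0,"ty":0,"tz":0,"spin":0}]'
```

```text
t: 9.85
eef_pos: [540.4, -124.7, 48.2]
tool_rot: [-3.141, 0.0, 2.829]
ft_force: [0.1, 1.2, -0.2]
opening: 30.1
finger_force: 0.0
t: 10.25
eef_pos: [540.2, -124.8, 48.0]
tool_rot: [-3.141, -0.0, 2.829]
ft_force: [0.7, -0.3, 0.8]
opening: 15.9
finger_force: 30.0
```

```bash
python3 -m jog '[{"hand":1,"tx":0,"ty":0,"tz":-1,"spin":0},{"hand":1,"tx":0,"ty":0,"tz":-2,"spin":0},{"hand":1,"tx":0,"ty":0,"tz":-3,"spin":0},{"hand":1,"tx":0,"ty":0,"tz":-3,"spin":0},{"hand":1,"tx":0,"ty":0,"tz":-2,"spin":0},{"hand":1,"tx":0,"ty":0,"tz":-1,"spin":0},{"hand":1,"tx":0,"ty":0,"tz":0,"spin":-5.5},{"hand":1,"tx":0,"ty":0,"tz":0,"spin":-5.5},{"hand":1,"tx":0,"ty":0,"tz":0,"spin":-5.5},{"hand":1,"tx":0,"ty":0,"tz":0,"spin":-5.5},{"hand":1,"tx":0,"ty":0,"tz":0,"spin":-5.3}]';python3 -m jog '[{"hand":1,"tx":-0.35,"ty":1.47,"tz":0,"spin":0},{"hand":1,"tx":-0.71,"ty":2.94,"tz":0,"spin":0},{"hand":1,"tx":-0.71,"ty":2.94,"tz":0,"spin":0},{"hand":1,"tx":-0.71,"ty":2.94,"tz":0,"spin":0},{"hand":1,"tx":-0.71,"ty":2.94,"tz":0,"spin":0},{"hand":1,"tx":-0.71,"ty":2.94,"tz":0,"spin":0},{"hand":1,"tx":-0.71,"ty":2.94,"tz":0,"spin":0},{"hand":1,"tx":-0.71,"ty":2.94,"tz":0,"spin":0},{"hand":1,"tx":-0.71,"ty":2.94,"tz":0,"spin":0},{"hand":1,"tx":-0.71,"ty":2.94,"tz":0,"spin":0},{"hand":1,"tx":-0.35,"ty":1.47,"tz":0,"spin":0},{"hand":1,"tx":0,"ty":0,"tz":0,"spin":0}]'; python3 -m jog '[{"hand":1,"tx":0,"ty":0,"tz":0,"spin":0},{"hand":1,"tx":0,"ty":0,"tz":0,"spin":0}]'
cat > chk.py <<'E'
from h import *
import sys
np.set_printoptions(precision=2,suppress=True)
s=r.read_state();print(s["t"],s["eef_pos"],s["tool_rot"],s["ft_force"])
c=eyes.calibration("wrist");p,d=eyes.grab_frame("wrist");cv2.imwrite(sys.argv[1],p[:,:,::-1]);z0=s["eef_pos"][2]-48
H=hsv(p);h,sa,v=[H[:,:,i].astype(int) for i in range(3)]
T=lambda k:R.from_euler("xyz",s["tool_rot"]).inv().apply(k-s["eef_pos"])
for cc,a,_ in blobs((h>8)&(h<19)&(sa>150)&(v>215),60,(180,380,60,330)):print("cap",cc,a,T(onz("wrist",cc,z0+60,c)))
for cc,a,m in blobs((h>100)&(h<125)&(sa>130)&(v>60),400):
    rc=cv2.minAreaRect(onz("wrist",np.argwhere(m)[:,::-1],28,c)[:,:2].astype(np.float32));print("blue",cc,a,rc)
E
python3 chk.py pics/w6.png
```

```text
t: 11.35
eef_pos: [539.5, -124.6, 167.4]
tool_rot: [3.141, -0.002, -2.973]
ft_force: [0.3, -1.0, -3.1]
opening: 15.9
finger_force: 30.0
t: 12.55
eef_pos: [560.6, 181.5, 168.1]
tool_rot: [3.139, -0.0, -2.974]
ft_force: [0.5, 0.6, -3.8]
opening: 15.6
finger_force: 30.0
t: 12.75
eef_pos: [562.0, 175.8, 167.6]
tool_rot: [-3.141, -0.001, -2.979]
ft_force: [-0.2, -0.5, -2.4]
opening: 16.1
finger_force: 30.0
12.75 [562.03 175.79 167.64] [-3.14 -0.   -2.98] [-0.19 -0.45 -2.42]
cap [226.6  205.61] 1697 [[ 42.23 -23.08 -11.94]]
cap [333.32 205.57] 1693 [[ 42.21  24.85 -11.99]]
blue [296.74 112.85] 3087 ((479.8166198730469, 162.665283203125), (67.54900360107422, 122.28038787841797), 9.231158256530762)
blue [286.33 370.49] 440 ((761.5503540039062, 219.609375), (50.07738494873047, 24.318132400512695), 89.16338348388672)
```

View pics/w6.png

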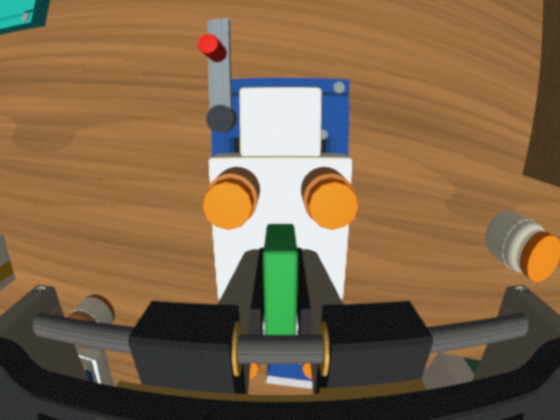

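The held insert is square over the dock, with its tongue at (281,122), the dock end at (290,110) and the open arm at (218,75) clear of it. Front caps at tool x = 42.2 instead of 44 mean the insert sits about 1.8 mm back in the jaws. I'll lower it part way and compare again.

```bash
python3 -m jog '[{"hand":1,"tx":0.15,"ty":0.05,"tz":1,"spin":0},{"hand":1,"tx":0,"ty":0,"tz":2,"spin":0},{"hand":1,"tx":0,"ty":0,"tz":2,"spin":0},{"hand":1,"tx":0,"ty":0,"tz":1.5,"spin":0},{"hand":1,"tx":0,"ty":0,"tz":1,"spin":0},{"hand":1,"tx":0,"ty":0,"tz":0,"spin":0},{"hand":1,"tx":0,"ty":0,"tz":0,"spin":0},{"hand":1,"tx":0,"ty":0,"tz":0,"spin":0}]'
python3 chk.py pics/w7.png; python3 - <<'E'
import cv2
a=cv2.imread("pics/w7.png")[60:330,130:430];cv2.imwrite("pics/w7c.png",cv2.resize(a,None,fx=2.2,fy=2.2,interpolation=2))
E
```

```text
t: 13.6
eef_pos: [561.2, 177.6, 93.9]
tool_rot: [3.141, 0.002, -2.977]
ft_force: [0.0, 0.3, -3.3]
opening: 15.5
finger_force: 30.0
13.6 [561.22 177.61  93.92] [ 3.14  0.   -2.98] [ 0.04  0.26 -3.35]
cap [226.82 205.51] 1679 [[ 42.31 -22.94 -12.07]]
cap [333.14 205.49] 1679 [[ 42.26  24.77 -12.06]]
blue [280.43 146.69] 11708 ((533.8247680664062, 171.57662963867188), (177.7034454345703, 122.81537628173828), 9.342523574829102)
```

View pics/w7c.png

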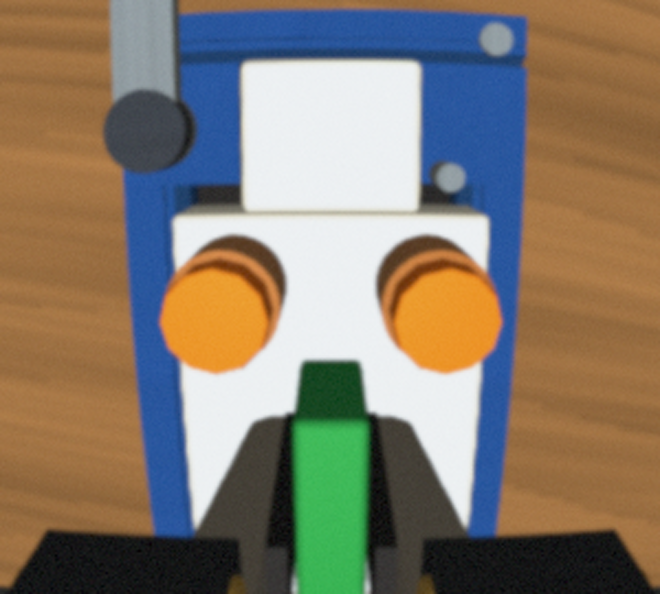

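```bash
python3 - <<'E'
from h import *
np.set_printoptions(precision=1,suppress=True)
s=r.read_state();c=eyes.calibration("wrist");e=s["eef_pos"];z0=e[2]-48
T=lambda k:R.from_euler("xyz",s["tool_rot"]).inv().apply(k-e)
f=lambda uv,z:T(onz("wrist",np.array(uv)/2.2+[130,60],z,c))[:,:2]
print("tongue end L,R, root L,R",f([(241,60),(421,60),(248,212),(413,212)],z0+24))
print("shoulder L,R",f([(173,215),(488,215)],z0+24))
print("dock front R, mid",f([(526,17),(330,12)],28),"sides L,R",f([(128,230),(523,200)],28),f([(137,340),(514,340)],28))
print(e,s["tool_rot"])
E
```

```text
tongue end L,R, root L,R [[ 97.8 -20.6]
 [ 97.7  22.9]
 [ 60.1 -19.4]
 [ 60.1  21.4]]
shoulder L,R [[ 59.8 -38.3]
 [ 59.7  40.3]]
dock front R, mid [[117.1  60.6]
 [116.3   0.9]] sides L,R [[ 50.5 -62.6]
 [ 59.7  60.8]] [[ 14.4 -62.1]
 [ 14.2  60.6]]
[561.2 177.6  94. ] [ 3.1  0.  -3. ]
```

```bash
python3 -m jog '[{"hand":1,"tx":0.09,"ty":-0.16,"tz":0,"spin":0},{"hand":1,"tx":0,"ty":0,"tz":0.6,"spin":0},{"hand":1,"tx":0,"ty":0,"tz":0.6,"spin":0},{"hand":1,"tx":0,"ty":0,"tz":0.4,"spin":0},{"hand":1,"tx":0,"ty":0,"tz":0,"spin":0},{"hand":1,"tx":0,"ty":0,"tz":0,"spin":0}]';python3 -m jog '[{"hand":1,"tx":0,"ty":0,"tz":0.3,"spin":0},{"hand":1,"tx":0,"ty":0,"tz":0.3,"spin":0},{"hand":1,"tx":0,"ty":0,"tz":0.2,"spin":0},{"hand":1,"tx":0,"ty":0,"tz":0,"spin":0}]'
```

```text
t: 14.25
eef_pos: [559.9, 175.6, 76.8]
tool_rot: [3.141, -0.0, -2.977]
ft_force: [0.4, -0.1, -2.9]
opening: 16.2
finger_force: 30.0
t: 14.65
eef_pos: [559.8, 175.4, 68.7]
tool_rot: [-3.141, -0.001, -2.977]
ft_force: [-0.8, -0.4, -4.2]
opening: 15.6
finger_force: 30.0
```

No contact yet at 8 mm inside the mouth, so it is entering the pocket freely. I'll keep lowering in small steps.

```bash
python3 -m jog '[{"hand":1,"tx":0,"ty":0,"tz":0.3,"spin":0},{"hand":1,"tx":0,"ty":0,"tz":0.3,"spin":0},{"hand":1,"tx":0,"ty":0,"tz":0.3,"spin":0},{"hand":1,"tx":0,"ty":0,"tz":0,"spin":0}]';python3 -m jog '[{"hand":1,"tx":0,"ty":0,"tz":0.15,"spin":0},{"hand":1,"tx":0,"ty":0,"tz":0.15,"spin":0},{"hand":1,"tx":0,"ty":0,"tz":0.1,"spin":0},{"hand":1,"tx":0,"ty":0,"tz":0,"spin":0}]'
```

```text
t: 15.05
eef_pos: [559.7, 175.3, 59.5]
tool_rot: [-3.141, -0.001, -2.977]
ft_force: [-0.3, -0.2, -4.2]
opening: 15.7
finger_force: 30.0
t: 15.45
eef_pos: [560.1, 175.6, 56.1]
tool_rot: [-3.142, 0.0, -2.977]
ft_force: [-0.7, -0.5, -3.4]
opening: 15.6
finger_force: 30.0
```

```bash
python3 -m jog '[{"hand":1,"tx":0,"ty":0,"tz":0.05,"spin":0},{"hand":1,"tx":0,"ty":0,"tz":0,"spin":0}]';python3 -m jog '[{"hand":1,"tx":0,"ty":0,"tz":0.05,"spin":0},{"hand":1,"tx":0,"ty":0,"tz":0,"spin":0}]'
```

```text
t: 15.65
eef_pos: [560.1, 175.5, 56.1]
tool_rot: [-3.141, 0.0, -2.978]
ft_force: [-1.3, 0.0, 3.3]
opening: 15.8
finger_force: 30.0
t: 15.85
eef_pos: [560.1, 175.5, 56.1]
tool_rot: [-3.141, 0.0, -2.978]
ft_force: [-3.5, -2.7, 7.4]
opening: 15.9
finger_force: 30.0
```

Contact came at z = 56.1, against 56 expected, so the insert is home. I'll release it, rise, go above the knob and look.

```bash
python3 -m jog '[{"hand":0,"tx":0,"ty":0,"tz":0,"spin":0},{"hand":0,"tx":0,"ty":0,"tz":0,"spin":0},{"hand":0,"tx":0,"ty":0,"tz":0,"spin":0},{"hand":0,"tx":0,"ty":0,"tz":0,"spin":0},{"hand":0,"tx":0,"ty":0,"tz":0,"spin":0},{"hand":0,"tx":0,"ty":0,"tz":0,"spin":0},{"hand":0,"tx":0,"ty":0,"tz":-2,"spin":0},{"hand":0,"tx":0,"ty":0,"tz":-4,"spin":0},{"hand":0,"tx":0,"ty":0,"tz":-4,"spin":0},{"hand":0,"tx":0,"ty":0,"tz":-4,"spin":0},{"hand":0,"tx":0,"ty":0,"tz":0,"spin":0},{"hand":0,"tx":0,"ty":0,"tz":0,"spin":0}]'
python3 chk.py pics/w8.png
python3 - <<'E'
from h import *
for n in("top","scene"):
    p,d=eyes.grab_frame(n);cv2.imwrite(f"pics/{n}1.png",p[:,:,::-1])
E
```

```text
t: 17.05
eef_pos: [560.5, 175.6, 196.9]
tool_rot: [-3.141, 0.003, -2.978]
ft_force: [-0.2, -0.2, -1.6]
opening: 91.4
finger_force: 0.0
17.05 [560.49 175.6  196.9 ] [-3.14  0.   -2.98] [-0.16 -0.18 -1.57]
cap [255.57 155.1 ] 102 [[ 64.81  -9.56 -12.18]]
cap [306.55 155.36] 100 [[ 64.68  12.36 -12.19]]
cap [255.13 263.21] 159 [[ 13.92 -10.93 -12.03]]
cap [305.43 263.36] 183 [[ 13.83  12.94 -12.05]]
blue [283.51 171.55] 9212 ((549.93359375, 174.080322265625), (209.71485900878906, 121.96575927734375), 9.382658958435059)
```

View pics/w8.png

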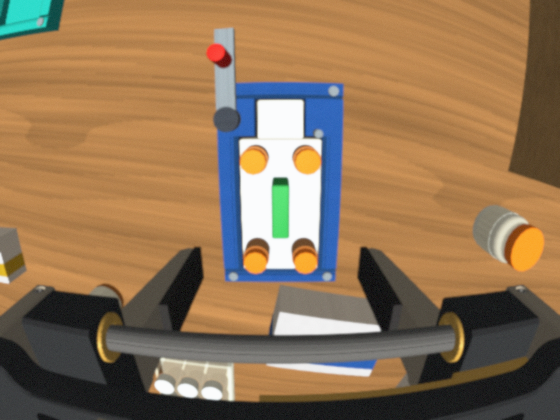

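The insert sits flat and square in the pocket, with its tongue at (281,118), bar at (281,208) and a blue rim of even width round it. The open arm's knob is at (217,53).

```bash
python3 -m jog '[{"hand":0,"tx":3.45,"ty":-1.28,"tz":0,"spin":0},{"hand":0,"tx":3.45,"ty":-1.28,"tz":0,"spin":0},{"hand":0,"tx":3.45,"ty":-1.28,"tz":0,"spin":0},{"hand":0,"tx":3.45,"ty":-1.28,"tz":0,"spin":0},{"hand":0,"tx":0,"ty":0,"tz":4,"spin":-2},{"hand":0,"tx":0,"ty":0,"tz":4,"spin":0},{"hand":0,"tx":0,"ty":0,"tz":0,"spin":0},{"hand":0,"tx":0,"ty":0,"tz":0,"spin":0}]'
python3 - <<'E'
from h import *
s=r.read_state();c=eyes.calibration("wrist");p,d=eyes.grab_frame("wrist")
H=hsv(p);h,sa,v=[H[:,:,i].astype(int) for i in range(3)]
for cc,a,m in blobs(((h<5)|(h>174))&(sa>150)&(v>90),100):
    k=onz("wrist",cc,75,c)[0];print("red",cc,a,k,"tool",R.from_euler("xyz",s["tool_rot"]).inv().apply(k-s["eef_pos"]))
E
```

```text
t: 18.0
eef_pos: [431.6, 103.2, 115.0]
tool_rot: [3.14, -0.002, -2.941]
ft_force: [0.5, -0.9, 1.2]
opening: 91.9
finger_force: 0.0
red [277.56118665 250.10754017] 809 [433.20207033 102.79160725  75.        ] tool [-1.56167308 -0.74354822 39.97884661]
```

```bash
python3 -m jog '[{"hand":0,"tx":-0.1,"ty":0,"tz":2.2,"spin":0},{"hand":0.5,"tx":0,"ty":0,"tz":2.15,"spin":0},{"hand":1,"tx":0,"ty":0,"tz":0,"spin":0},{"hand":1,"tx":0,"ty":0,"tz":0,"spin":0},{"hand":1,"tx":0,"ty":0,"tz":0,"spin":0},{"hand":1,"tx":0,"ty":0,"tz":0,"spin":0},{"hand":1,"tx":0,"ty":0,"tz":0,"spin":0},{"hand":1,"tx":0,"ty":0,"tz":0,"spin":0},{"hand":1,"tx":0,"ty":0,"tz":0,"spin":0},{"hand":1,"tx":0,"ty":0,"tz":0,"spin":0},{"hand":1,"tx":0,"ty":0,"tz":0,"spin":0},{"hand":1,"tx":0,"ty":0,"tz":0,"spin":0}]';python3 -m jog '[{"hand":1,"tx":-0.05,"ty":0.78,"tz":0,"spin":8},{"hand":1,"tx":-0.05,"ty":0.78,"tz":0,"spin":8},{"hand":1,"tx":-0.05,"ty":0.78,"tz":0,"spin":8},{"hand":1,"tx":-0.05,"ty":0.78,"tz":0,"spin":8},{"hand":1,"tx":0,"ty":0,"tz":0,"spin":0}]'
```

```text
t: 19.25
eef_pos: [433.2, 102.5, 71.5]
tool_rot: [-3.141, -0.0, -2.943]
ft_force: [-0.9, -0.3, 1.0]
opening: 15.5
finger_force: 30.0
t: 19.75
eef_pos: [436.3, 133.8, 71.6]
tool_rot: [3.141, 0.001, 2.783]
ft_force: [2.8, -0.1, -1.1]
opening: 15.2
finger_force: 30.0
```

```bash
python3 -m jog '[{"hand":1,"tx":-0.05,"ty":0.78,"tz":0,"spin":8},{"hand":1,"tx":-0.05,"ty":0.78,"tz":0,"spin":8},{"hand":1,"tx":-0.05,"ty":0.78,"tz":0,"spin":8},{"hand":1,"tx":-0.05,"ty":0.78,"tz":0,"spin":8},{"hand":1,"tx":-0.05,"ty":0.78,"tz":0,"spin":8},{"hand":1,"tx":-0.05,"ty":0.78,"tz":0,"spin":8},{"hand":1,"tx":-0.05,"ty":0.78,"tz":0,"spin":8},{"hand":1,"tx":0,"ty":0,"tz":0,"spin":0},{"hand":1,"tx":0,"ty":0,"tz":0,"spin":0}]'; python3 -m jog '[{"hand":1,"tx":0,"ty":0.2,"tz":0,"spin":2},{"hand":1,"tx":0,"ty":0.2,"tz":0,"spin":2},{"hand":1,"tx":0,"ty":0,"tz":0,"spin":0}]'
```

```text
t: 20.65
eef_pos: [475.4, 167.8, 71.6]
tool_rot: [3.141, 0.001, 1.81]
ft_force: [5.3, -3.0, -2.3]
opening: 15.2
finger_force: 30.0
t: 20.95
eef_pos: [479.2, 168.6, 71.6]
tool_rot: [3.141, 0.001, 1.734]
ft_force: [5.1, -3.5, -1.5]
opening: 15.4
finger_force: 30.0
```

```bash
python3 -m jog '[{"hand":1,"tx":0,"ty":0.1,"tz":0,"spin":1},{"hand":1,"tx":0,"ty":0,"tz":0,"spin":0}]'; python3 -m jog '[{"hand":1,"tx":0,"ty":0.1,"tz":0,"spin":1},{"hand":1,"tx":0,"ty":0,"tz":0,"spin":0}]'
```

```text
t: 21.15
eef_pos: [479.8, 168.8, 71.6]
tool_rot: [-3.141, 0.001, 1.717]
ft_force: [3.8, -4.4, 0.3]
opening: 15.2
finger_force: 30.0
t: 21.35
eef_pos: [479.9, 168.8, 71.5]
tool_rot: [-3.14, 0.002, 1.7]
ft_force: [-0.2, -6.3, 3.4]
opening: 15.1
finger_force: 30.0
```

```bash
python3 -m jog '[{"hand":1,"tx":0,"ty":0.1,"tz":0,"spin":0},{"hand":1,"tx":0,"ty":0,"tz":0,"spin":0}]'; python3 -m jog '[{"hand":1,"tx":0,"ty":0.05,"tz":0,"spin":0},{"hand":1,"tx":0,"ty":0,"tz":0,"spin":0}]'
```

```text
t: 21.55
eef_pos: [479.9, 168.8, 71.4]
tool_rot: [-3.138, 0.002, 1.701]
ft_force: [-1.1, -5.6, 6.0]
opening: 15.6
finger_force: 30.0
t: 21.75
eef_pos: [479.9, 168.9, 71.4]
tool_rot: [-3.137, 0.002, 1.701]
ft_force: [-2.8, -5.7, 7.3]
opening: 15.1
finger_force: 30.0
```

```bash
python3 -m jog '[{"hand":0,"tx":0,"ty":0,"tz":0,"spin":0},{"hand":0,"tx":0,"ty":0,"tz":0,"spin":0},{"hand":0,"tx":0,"ty":0,"tz":0,"spin":0},{"hand":0,"tx":0,"ty":0,"tz":0,"spin":0},{"hand":0,"tx":0,"ty":0,"tz":-1,"spin":0},{"hand":0,"tx":0,"ty":0,"tz":-4,"spin":0},{"hand":0,"tx":-3,"ty":0,"tz":-4,"spin":0},{"hand":0,"tx":-3,"ty":0,"tz":-4,"spin":0},{"hand":0,"tx":-3,"ty":0,"tz":-2,"spin":0},{"hand":0,"tx":0,"ty":0,"tz":0,"spin":0},{"hand":0,"tx":0,"ty":0,"tz":0,"spin":0},{"hand":0,"tx":0,"ty":0,"tz":0,"spin":0}]'
python3 - <<'E'
from h import *
c=eyes.calibration("wrist");p,d=eyes.grab_frame("wrist");cv2.imwrite("pics/w9.png",p[:,:,::-1])
H=hsv(p);h,sa,v=[H[:,:,i].astype(int) for i in range(3)]
for cc,a,m in blobs(((h<5)|(h>174))&(sa>150)&(v>90),100):print("red",cc,a,onz("wrist",cc,75,c))
E
```

```text
t: 22.95
eef_pos: [493.4, 81.8, 221.3]
tool_rot: [-3.142, -0.001, 1.702]
ft_force: [-0.5, -0.5, -0.6]
opening: 92.0
finger_force: 0.0
red [277.5786802  111.95939086] 197 [[480.10407782 168.88720413  75.        ]]
```

View pics/w9.png

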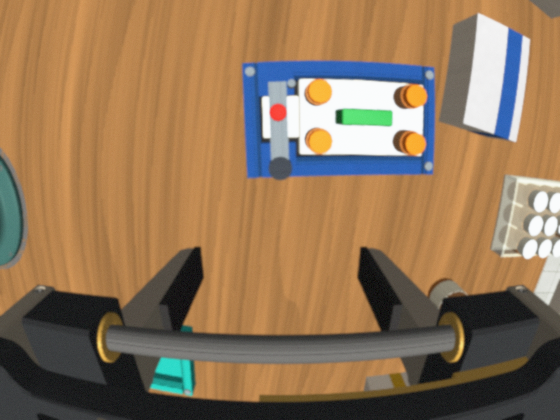

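The arm lies straight across the tongue and against its stop pin, with the knob at (278,112), the pivot at (280,167) and the pin at (291,83). The insert is seated square and the gripper is clear of everything, so I'm handing it in.

```bash
python3 -c "
from rig import r
print(r.job_done())"
```

```text
the job is handed in; nothing more can be done
None
```

The insert is seated flat and square in the dock, the hold-down arm is swung back across the tongue to its stop and released, and I handed the job in at about 23 s; no verdict came back.

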